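# Line up the stall's tins by height on the display strip

### The job

Line the four tins up by height on the wooden display strip, each standing upright and centred on a round pad of its own: the tallest on the red pad at one end, then stepping down in height along the row to the shortest on the black pad at the other end. Leave the cup and the soap block where they are.

Things in the scene. Friction and masses are not known exactly. Their poses are not given: they have to be found in the camera images.
- red_tin: dark red slip-lid tin, a plain closed cylinder 68 mm in diameter and 100 mm high (the tallest), loose, standing upright on the table, about 0.14 kg. Origin: centre of its underside; z is its axis, up. Grasp it across the body; its yaw does not matter
- green_tin: dark green slip-lid tin, a plain closed cylinder 64 mm in diameter and 85 mm high (second tallest), loose, standing upright on the table, about 0.14 kg. Origin: centre of its underside; z is its axis, up. Grasp it across the body; its yaw does not matter
- tan_tin: beige (light tan) slip-lid tin, a plain closed cylinder 60 mm in diameter and 70 mm high (third tallest), loose, standing upright on the table, about 0.14 kg. Origin: centre of its underside; z is its axis, up. Grasp it across the body; its yaw does not matter
- pale_tin: pale grey-white slip-lid tin, a plain closed cylinder 52 mm in diameter and 60 mm high (the shortest), loose, standing upright on the table, about 0.14 kg. Origin: centre of its underside; z is its axis, up. Grasp it across the body; its yaw does not matter
- pad_red: red round pad, 72 mm in diameter and 3 mm thick, fixed at one end (either one, it changes) of a fixed dark wood display strip (372 x 92 x 18 mm, lying flat on the table, its yaw varies). Origin: centre of the pad's underside; z up; the pad's top, on which a tin stands, is 3 mm above the origin and 21 mm above the table. The y axis points along the strip. The four pads stand in one straight row 95 mm apart
- pad_black: black round pad, 72 mm in diameter and 3 mm thick, fixed at the other end of a fixed dark wood display strip (372 x 92 x 18 mm, lying flat on the table, its yaw varies). Origin: centre of the pad's underside; z up; the pad's top, on which a tin stands, is 3 mm above the origin and 21 mm above the table. The y axis points along the strip. The four pads stand in one straight row 95 mm apart
- pad_plain_a: cork-brown round pad, 72 mm in diameter and 3 mm thick, fixed as one of the two inner pads (may be the one next to red or the one next to black) of a fixed dark wood display strip (372 x 92 x 18 mm, lying flat on the table, its yaw varies). Origin: centre of the pad's underside; z up; the pad's top, on which a tin stands, is 3 mm above the origin and 21 mm above the table. The y axis points along the strip. The four pads stand in one straight row 95 mm apart
- pad_plain_b: cork-brown round pad, 72 mm in diameter and 3 mm thick, fixed as the other inner pad (looks just like the first) of a fixed dark wood display strip (372 x 92 x 18 mm, lying flat on the table, its yaw varies). Origin: centre of the pad's underside; z up; the pad's top, on which a tin stands, is 3 mm above the origin and 21 mm above the table. The y axis points along the strip. The four pads stand in one straight row 95 mm apart
- cup: white cup with a handle, 70x86 mm and 51 mm high, loose bystander on the table between the robot and the tins. Origin: centre of its underside
- soap: blue soap block with a white band, 70x85 mm and 35 mm high, loose bystander on the table between the robot and the tins. Origin: centre of its underside
There are look-alikes about, which are no part of the job. Leave any purple or turquoise look-alike of the tan_tin alone.

How it is judged (in metres and radians):
At the end, for the whole second after the job is handed in: The red tin stands on the red pad, the green tin on the brown pad next to the red one, the beige tin on the brown pad next to the black one and the pale tin on the black pad; each upright (within 0.1 rad), resting on its pad, within 12 mm of the pad's centre, released and at rest (horizontal distance between red_tin and pad_red below 0.012 m and z of red_tin in the frame of pad_red between -0.003 and 0.009 m and horizontal distance between pale_tin and pad_black below 0.012 m and z of pale_tin in the frame of pad_black between -0.003 and 0.009 m and ((horizontal distance between pad_plain_a and pad_red below 0.14 m and horizontal distance between green_tin and pad_plain_a below 0.012 m and z of green_tin in the frame of pad_plain_a between -0.003 and 0.009 m and horizontal distance between tan_tin and pad_plain_b below 0.012 m and z of tan_tin in the frame of pad_plain_b between -0.003 and 0.009 m) or (horizontal distance between pad_plain_b and pad_red below 0.14 m and horizontal distance between green_tin and pad_plain_b below 0.012 m and z of green_tin in the frame of pad_plain_b between -0.003 and 0.009 m and horizontal distance between tan_tin and pad_plain_a below 0.012 m and z of tan_tin in the frame of pad_plain_a between -0.003 and 0.009 m)) and angle between each of red_tin, green_tin, tan_tin, pale_tin's own z axis and vertical below 0.1 rad and linear speed of each of red_tin, green_tin, tan_tin, pale_tin below 0.02 m/s and angular speed of each of red_tin, green_tin, tan_tin, pale_tin below 0.2 rad/s); the robot touches nothing.
It fails at once if the cup is moved by more than 20 mm (distance of cup from where it was at the start of the episode above 0.02 m).
It fails at once if the soap block is moved by more than 20 mm (distance of soap from where it was at the start of the episode above 0.02 m).
It also fails if it takes over 104 s, if anything falls off the work surface, if the arm or the gripper's body presses on something with over 40 N, if the wrist force passes 120 N, or if a joint passes its speed limit or range.

### The arm

A 6-joint arm with a two-finger parallel gripper is mounted at the origin on the work surface; the furniture and walls round the work are solid. World frame = base frame: x ahead of the robot, y to its left, z up, the work surface at z = 0. Lengths are in mm, angles in degrees, forces in N, time in s.
With the tool pointing down it reaches from about 300 to 850 mm from the base axis. Payload 4.2 kg.
Tool frame: the origin (TCP) lies midway between the tips of the shut fingers; the grasp point (between the pads) lies 19 mm behind it (env.grip_point_offset is the distance from the TCP to the grasp point, in mm); z points along the fingers, x is the direction in which the jaws open and shut, and the axes are right-handed (so a half turn about z gives the same grasp; the last joint's range is limited). The gripper opens to 91 mm and grips with 3 to 60 N. Pads are 32 mm wide; open, the fingers measure 118 mm over their backs; the gripper's body (76 mm by 178 mm) begins 60 mm behind the grasp point.
Start: joints at [-69.729, 18.312, 89.639, -0, 72.044, -1.146], TCP at [209.969, -535.31, 213.976] pointing down, gripper open.
Joint ranges: [-177.97, 177.97], [-48.28, 115.42], [12.27, 149.76], [-77.06, 257.06], [2.81, 150.46], [-146.56, 146.56]. Speed limits (degrees/s): [147.25, 147.25, 180, 180, 180, 180].

### API

Orientations are given as [roll, pitch, yaw] about the fixed x, y, z axes, in that order (R = Rz(yaw) Ry(pitch) Rx(roll)).
In Python, from workcell import env gives the robot as it stands.
- The arm moves only by the shell command python3 -m pendant 'ROWS' [FORCE]. ROWS is JSON, a list of rows, each an object with "xyz": the shift along the tool's x, y, z in m, a list of three; "roll": the turn about the tool's z in degrees; "jaw": the closure, from 0 (fully open) to 1 (shut). A call has exactly 8 rows; each row is the pose to reach, as a shift and turn from the pose commanded when the call began, along the tool's axes at that moment; what a row does not reach only later rows make up. A row lasts 1/8 s, in which the tool goes at most 62.5 mm and 10.7 degrees, less where a joint would pass 70% of its speed; a pose out of reach is approached as far as the arm can. A call with a gripper value outside its range is refused whole. The fingers move at their own pace and stop on an object; FORCE is the grip in N (left out, the last holds). Time passes only in rows, so rows that repeat a pose let the fingers close, or fill a call up. It gives the time, the measured TCP pose, the force and the opening at its end, in the units of the state.
- env.state(): the state, without advancing time (a new reading comes with each control period).
- env.grab_frame(name): name is "side" or "top"; returns (picture, depth): 384x512x3 uint8, blue, green, red; 384x512 float32, mm along the optical axis (not along the pixel's ray), 0 where there is no reading.
- env.camera_params(name): a dict with "camera_matrix" (3x3 intrinsics, pixels), "cam_to_world" (4x4, takes a point from camera to world coordinates). Camera axes: x right, y up, looking along -z (the intrinsics and any distortion apply to the point x, -y, -z); pixel columns grow to the right and rows downward; lengths in mm; the calibration is good to about 2 mm. A picture is of the moment at which its call begins. camera_params takes no time and is no camera call.
- env.job_done(): hands the job in, once; it reports no verdict.
The state is a dict: "time_s": time; "qpos": joint angles; "qvel": joint speeds; "effort": joint torques, N m; "ee_pos": TCP position; "ee_rot": TCP orientation; "force": force on the tool from outside, world axes, zero at the start; "torque": the same for the moment, N m; "gripper_width": finger opening in mm.
Only numpy, scipy, OpenCV 4.12 (cv2) and the standard library are available. Lean on these libraries where they do the work, as an engineer would, in place of code of your own. Each camera call takes 0.05 s, during which the arm holds its last target. There are 200 camera calls.

## Working session

There is one attempt and no reset: what is moved stays moved. The work goes in short steps, Python scripts to look and compute and a shell command to move; the robot and the scene stay as the last step left them, time stands still between calls to the robot, and variables do not carry over. Pictures are saved under pics/ and viewed, about 12 in all and at most 16, crops included, and the job is handed in when it is done.

```bash
mkdir -p pics; ls; python3 - <<'E'
from workcell import env
import cv2,numpy as np
for n in("side","top"):
    p,d=env.grab_frame(n); cv2.imwrite(f"pics/{n}0.png",p); np.save(f"pics/{n}0.npy",d)
    c=env.camera_params(n); print(n,np.round(c["camera_matrix"],1).tolist(),np.round(c["cam_to_world"],3).tolist(), [k for k in c])
s=env.state();print({k:np.round(v,2) for k,v in s.items()},env.grip_point_offset)
E
```

```text
pics
side [[353.7, 0.0, 261.4], [0.0, 353.7, 188.0], [0.0, 0.0, 1.0]] [[0.988, 0.104, -0.112, 408.519], [-0.152, 0.638, -0.755, -609.124], [-0.007, 0.763, 0.646, 615.939], [0.0, 0.0, 0.0, 1.0]] ['camera_matrix', 'cam_to_world']
top [[481.6, 0.0, 258.3], [0.0, 481.6, 195.5], [0.0, 0.0, 1.0]] [[-0.029, 0.987, -0.159, 301.177], [-1.0, -0.028, 0.008, 66.311], [0.004, 0.16, 0.987, 1424.11], [0.0, 0.0, 0.0, 1.0]] ['camera_matrix', 'cam_to_world']
{'time_s': np.float64(0.1), 'qpos': array([-69.73,  18.35,  89.7 ,  -0.  ,  72.04,  -1.15]), 'qvel': array([ 0.02, -0.17, -0.21, -0.07,  0.02, -0.14]), 'effort': array([-0.000e+00, -4.133e+01, -2.325e+01,  7.000e-02,  4.000e-02,
       -0.000e+00]), 'ee_pos': array([ 209.83, -534.89,  213.21]), 'ee_rot': array([-1.800e+02,  9.000e-02, -6.858e+01]), 'force': array([-0.51,  0.51,  0.  ]), 'torque': array([ 0.07, -0.05,  0.  ]), 'gripper_width': np.float64(91.48)} 18.8
```

View pics/top0.png

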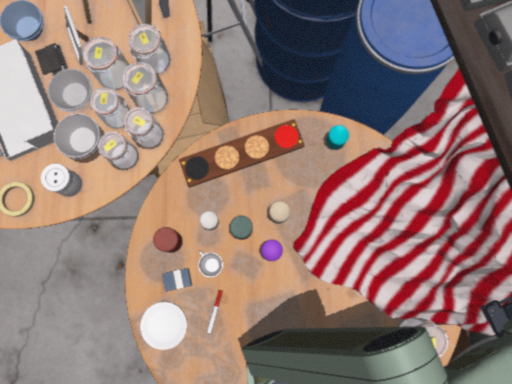

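View pics/side0.png

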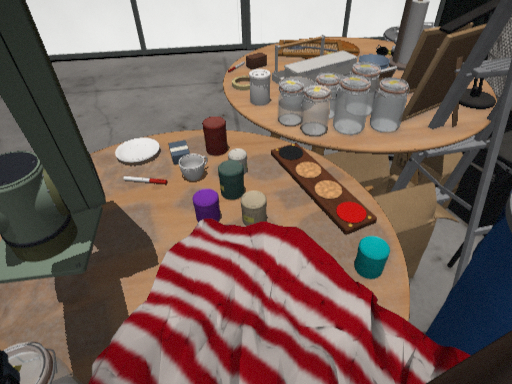

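The top view shows the red tin at (167,239), pale (209,219), green (241,227), tan (279,211), purple look-alike (272,250) and turquoise look-alike (338,135). The pads are black (197,167), brown (227,157) and (256,147), and red (287,136). The cup is at (210,264) and the soap at (177,279). The side view agrees.

```bash
cat > h.py <<'E'
from workcell import env
import cv2,numpy as np
def cloud(n,d):
    c=env.camera_params(n);K=c["camera_matrix"];T=c["cam_to_world"]
    v,u=np.mgrid[:384,:512].astype(float)
    P=np.stack([(u-K[0,2])/K[0,0]*d,-(v-K[1,2])/K[1,1]*d,-d],-1)
    return P@T[:3,:3].T+T[:3,3]
def ray(n,uv,z):
    c=env.camera_params(n);K=c["camera_matrix"];T=c["cam_to_world"]
    r=T[:3,:3]@np.array([(uv[0]-K[0,2])/K[0,0],-(uv[1]-K[1,2])/K[1,1],-1])
    return (T[:3,3]+r*(z-T[2,3])/r[2])[:2]
def proj(n,p):
    c=env.camera_params(n);K=c["camera_matrix"];T=c["cam_to_world"]
    q=T[:3,:3].T@(np.array(p)-T[:3,3]); return K[0,0]*q[0]/-q[2]+K[0,2],K[1,1]*q[1]/q[2]+K[1,2]
TOP={'red':((167,239),100),'pale':((209,219),60),'green':((241,227),85),'tan':((279,211),70),'purple':((272,250),70),'turq':((338,135),70),'cup':((210,264),51),'soap':((177,279),35)}
PADS={'Pblack':(197,167),'Pb1':(227,157),'Pb2':(256,147),'Pred':(287,136)}
def disc(n,P,xy,h,R=48,tol=7):
    "centre of the flat top at height h near xy: ray through the pixel circle's centre"
    m=((np.abs(P[...,2]-h)<tol)&(np.hypot(P[...,0]-xy[0],P[...,1]-xy[1])<R)).astype(np.uint8)
    k,l,s,c=cv2.connectedComponentsWithStats(m); i=1+np.argmax(s[1:,4]) 
    pts=P[l==i][:,:2]; return ray(n,c[i],h),cv2.minEnclosingCircle(pts.astype(np.float32)),len(pts)
E
python3 - <<'E'
from h import *
p=cv2.imread("pics/top0.png");d=np.load("pics/top0.npy");P=cloud("top",d)
ps=cv2.imread("pics/side0.png");Ps=cloud("side",np.load("pics/side0.npy"))
for k,(uv,h) in TOP.items():
    xy=ray("top",uv,h); a=disc("top",P,xy,h)
    try: b=disc("side",Ps,a[0],h,tol=5);b=(np.round(b[0]),b[2])
    except Exception as e:b=e
    print(k,np.round(a[0],1),np.round(a[1][0],1),round(a[1][1],1),a[2],'side',b)
hsv=cv2.cvtColor(p,cv2.COLOR_BGR2HSV)
Z=[]
for k,uv in PADS.items():
    print(k,p[uv[1],uv[0]],hsv[uv[1],uv[0]],'z',np.round(P[uv[1],uv[0]],1))
    g=cv2.GaussianBlur(p,(3,3),0); msk=np.zeros((386,514),np.uint8)
    best=None
    if k=='Pblack': m=(p.max(2)<45)
    elif k=='Pred': m=(p[...,2]>170)&(p[...,1]<70)
    else: m=(p[...,2]>150)
    w=np.zeros_like(m);w[uv[1]-17:uv[1]+18,uv[0]-17:uv[0]+18]=1
    m=(m&w).astype(np.uint8)
    n,l,s,c=cv2.connectedComponentsWithStats(m);i=l[uv[1],uv[0]] or 1+np.argmax(s[1:,4])
    print('  ',s[i],np.round(c[i],1),np.round(ray("top",c[i],21),1)); Z.append(ray("top",c[i],21))
Z=np.array(Z);print(np.linalg.norm(np.diff(Z,axis=0),axis=1),np.degrees(np.arctan2(*(Z[3]-Z[0])[::-1])))
E
```

```text
red [401.2 313.7] [401.7 314.2] 34.7 479 side (array([406., 306.]), 223)
pale [455.8 198.7] [456.6 199. ] 26.1 256 side (array([461., 193.]), 168)
green [431.4 106. ] [431.7 106.3] 32.0 409 side (array([436., 100.]), 327)
tan [473.9  -3.8] [474.2  -3.9] 30.1 343 side (array([478.,  -9.]), 371)
purple [364.6  21.7] [364.6  21.6] 29.9 349 side (array([369.,  15.]), 359)
turq [ 692.9 -183.8] [ 693.4 -184.4] 31.0 324 side (array([ 696., -189.]), 576)
cup [333.3 200.4] [335.3 201.3] 41.1 91 side (array([334., 192.]), 87)
soap [290.7 295.2] [290.6 294.7] 43.7 477 side (array([296., 287.]), 252)
Pblack [55 55 54] [90  5 55] z [618.  234.4  24.3]Traceback (most recent call last):
  File "<stdin>", line 20, in <module>
    return _wrapfunc(a, 'argmax', axis=axis, out=out, **kwds)
    return bound(*args, **kwds)
ValueError: attempt to get argmax of an empty sequence
```

```bash
python3 - <<'E'
from h import *
p=cv2.imread("pics/top0.png");ps=cv2.imread("pics/side0.png")
def meas(cam,p,PD,h):
    Z=[]
    for k,uv in PD.items():
        q=p.astype(int);b,g,r=q[...,0],q[...,1],q[...,2]
        m={'Pblack':(q.max(2)<75)&(r-b<14),'Pred':(r>150)&(g<70)}.get(k,(r>140)&(g>95))
        w=np.zeros_like(m);w[uv[1]-h:uv[1]+h,uv[0]-h-4:uv[0]+h+4]=1
        m=cv2.morphologyEx((m&w).astype(np.uint8),cv2.MORPH_OPEN,np.ones((3,3),np.uint8))
        n,l,s,c=cv2.connectedComponentsWithStats(m);i=1+np.argmax(s[1:,4])
        hull=cv2.convexHull(np.argwhere(l==i)[:,::-1].astype(np.float32))
        M=cv2.moments(hull);cc=(M['m10']/M['m00'],M['m01']/M['m00'])
        print(cam,k,s[i],np.round(cc,1),np.round(ray(cam,cc,21),1));Z.append(ray(cam,cc,21))
    Z=np.array(Z);print(np.linalg.norm(np.diff(Z,axis=0),axis=1),Z.mean(0),(Z[3]-Z[0])/np.linalg.norm(Z[3]-Z[0]))
meas("top",p,PADS,16)
meas("side",ps,dict(Pblack=(290,153),Pb1=(311,170),Pb2=(328,189),Pred=(352,212)),14)
E
```

```text
top Pblack [186 157  22  22 387] [196.4 167.5] [617.2 236.5]
top Pb1 [214 145  25  25 484] [226.3 156.8] [647.5 147. ]
top Pb2 [244 135  25  24 476] [256.3 146.4] [677.   56.6]
top Pred [274 125  25  23 452] [286.1 136.1] [706.6 -34. ]
[94.49181628 95.13037946 95.25888487] [662.04968362 101.54869319] [ 0.31384496 -0.94947425]
side Pblack [279 146  24  13 244] [290.5 152.2] [621.3 233.9]
side Pb1 [296 162  25  16 322] [308.1 169.3] [651.4 144.4]
side Pb2 [315 180  27  19 398] [328.  188.9] [681.1  54.7]
side Pred [337 202  29  21 478] [350.9 211.7] [710.6 -35.9]
[94.41781265 94.53365389 95.23196715] [666.08298114  99.29164285] [ 0.31424107 -0.94934322]
```

```bash
cat >> h.py <<'E'
from scipy.spatial.transform import Rotation as Ro
def go(x,y,z,yaw):
    s=env.state();R=Ro.from_euler('xyz',s["ee_rot"],degrees=True).as_matrix()
    y0=s["ee_rot"][2]
    print('shift mm',np.round(R.T@(np.array([x,y,z])-s["ee_pos"]),1),'roll',round(-(yaw-y0),1),'now',np.round(s["ee_pos"],1),np.round(s["ee_rot"],2),'w',round(float(s["gripper_width"]),1),'t',round(float(s["time_s"]),2),'F',np.round(s["force"],1))
E
python3 - <<'E'
from h import *
P=np.concatenate([cloud("top",np.load("pics/top0.npy")).reshape(-1,3),cloud("side",np.load("pics/side0.npy")).reshape(-1,3)])
for x in range(150,900,100): print(x,[int(np.nanmax(np.r_[0,P[(abs(P[:,0]-x)<50)&(abs(P[:,1]-y)<50)&(P[:,2]<900)][:,2]])) for y in range(-600,401,100)])
go(476,-5.5,214,18.3)
E
```

```text
150 [114, 349, 607, 705, 758, 759, 641, 340, 19, 25, 26]
250 [198, 359, 606, 75, 751, 759, 10, 10, 56, 44, 24]
350 [203, 183, 91, 70, 63, 74, 76, 77, 56, 106, 8]
450 [615, 318, 91, 87, 81, 88, 75, 91, 65, 106, 9]
550 [180, 339, 63, 74, 91, 92, 71, 15, 26, 25, 9]
650 [115, 350, 105, 92, 75, 27, 30, 29, 29, 91, 148]
750 [343, 431, 339, 8, 76, 27, 29, 29, 6, 147, 170]
850 [83, 436, 340, 270, 269, 0, 0, 0, 6, 171, 174]
shift mm [-3.956e+02 -4.411e+02 -2.000e-01] roll -86.9 now [ 209.8 -534.9  213.2] [-1.800e+02  9.000e-02 -6.858e+01] w 91.5 t 0.1 F [-0.5  0.5  0. ]
```

```bash
python3 -m pendant '[{"xyz":[-0.02,-0.022,0],"roll":-5,"jaw":0},{"xyz":[-0.06,-0.066,0],"roll":-15,"jaw":0},{"xyz":[-0.1,-0.111,0],"roll":-25,"jaw":0},{"xyz":[-0.14,-0.155,0],"roll":-35,"jaw":0},{"xyz":[-0.18,-0.2,0],"roll":-45,"jaw":0},{"xyz":[-0.22,-0.245,0],"roll":-55,"jaw":0},{"xyz":[-0.25,-0.279,0],"roll":-64,"jaw":0},{"xyz":[-0.26,-0.29,0],"roll":-68,"jaw":0}]' 15
python3 -c "
from h import *
go(476,-5.5,130,18.3)"
```

```text
time_s: 1.1
ee_pos: [385.4, -185.5, 213.8]
ee_rot: [-180.0, 0.0, -0.3]
force: [0.4, -0.6, -0.1]
gripper_width: 91.0
shift mm [  89.8 -180.4   83.8] roll -18.6 now [ 385.4 -185.5  213.8] [-1.7999e+02  2.0000e-02 -2.6000e-01] w 91.0 t 1.1 F [ 0.4 -0.6 -0.1]
```

```bash
python3 -m pendant '[{"xyz":[0.012,-0.024,0.005],"roll":-3,"jaw":0},{"xyz":[0.03,-0.06,0.015],"roll":-7,"jaw":0},{"xyz":[0.05,-0.1,0.035],"roll":-12,"jaw":0},{"xyz":[0.07,-0.14,0.055],"roll":-16,"jaw":0},{"xyz":[0.083,-0.168,0.07],"roll":-18.6,"jaw":0},{"xyz":[0.09,-0.18,0.08],"roll":-18.6,"jaw":0},{"xyz":[0.09,-0.18,0.084],"roll":-18.6,"jaw":0},{"xyz":[0.09,-0.18,0.084],"roll":-18.6,"jaw":0}]'
python3 -c "
from h import *
go(476,-5.5,24,18.3)
p,d=env.grab_frame('top');cv2.imwrite('pics/top1.png',cv2.resize(p[120:300,140:360],None,fx=3,fy=3))
p,d=env.grab_frame('side');cv2.imwrite('pics/side1.png',cv2.resize(p[100:280,120:340],None,fx=3,fy=3))"
```

```text
time_s: 2.1
ee_pos: [476.4, -9.4, 129.9]
ee_rot: [180.0, 0.0, 17.9]
force: [0.8, 0.5, -0.5]
gripper_width: 91.2
shift mm [  0.9  -3.9 105.9] roll -0.4 now [476.4  -9.4 129.9] [1.7998e+02 4.0000e-02 1.7940e+01] w 91.2 t 2.1 F [ 0.8  0.5 -0.5]
```

View pics/side1.png

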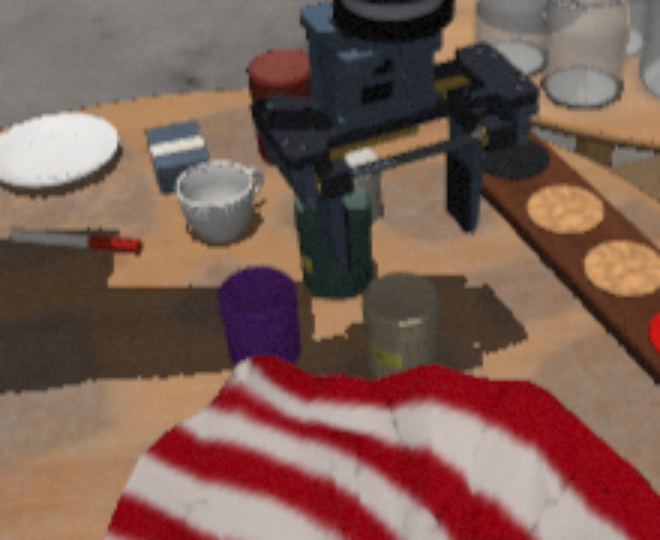

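The gripper is lined up over the tan tin, with the fingertips at crop (345,270) and (470,225), and the jaws run along the strip's across direction. Descending now.

```bash
python3 -c "
from h import *
print(proj('side',(476.4,-9.4,130)))"
python3 -m pendant '[{"xyz":[0.001,-0.004,0.01],"roll":-0.4,"jaw":0},{"xyz":[0.001,-0.004,0.03],"roll":-0.4,"jaw":0},{"xyz":[0.001,-0.004,0.055],"roll":-0.4,"jaw":0},{"xyz":[0.001,-0.004,0.08],"roll":-0.4,"jaw":0},{"xyz":[0.001,-0.004,0.098],"roll":-0.4,"jaw":0},{"xyz":[0.001,-0.004,0.106],"roll":-0.4,"jaw":0},{"xyz":[0.001,-0.004,0.106],"roll":-0.4,"jaw":0},{"xyz":[0.001,-0.004,0.106],"roll":-0.4,"jaw":0.1}]'
python3 -m pendant '[{"xyz":[0,0,0],"roll":0,"jaw":0.3},{"xyz":[0,0,0],"roll":0,"jaw":0.5},{"xyz":[0,0,0],"roll":0,"jaw":1},{"xyz":[0,0,0],"roll":0,"jaw":1},{"xyz":[0,0,0],"roll":0,"jaw":1},{"xyz":[0,0,0],"roll":0,"jaw":1},{"xyz":[0,0,-0.01],"roll":0,"jaw":1},{"xyz":[0,0,-0.03],"roll":0,"jaw":1}]' 15
python3 -c "
from h import *
go(649.1,145.5,120,18.3)"
```

```text
(np.float64(251.88366685719913), np.float64(179.46645734924766))
time_s: 3.2
ee_pos: [477.1, -4.3, 24.6]
ee_rot: [180.0, -0.1, 18.4]
force: [0.1, 0.3, -0.5]
gripper_width: 84.0
time_s: 4.2
ee_pos: [475.6, -4.2, 53.7]
ee_rot: [-180.0, 0.1, 18.4]
force: [-0.4, -0.3, -1.2]
gripper_width: 59.9
shift mm [211.7 -87.3 -66.8] roll 0.1 now [475.6  -4.2  53.7] [-1.7995e+02  1.4000e-01  1.8410e+01] w 59.9 t 4.2 F [-0.4 -0.3 -1.2]
```

```bash
python3 -m pendant '[{"xyz":[0.01,-0.004,-0.02],"roll":0,"jaw":1},{"xyz":[0.04,-0.016,-0.045],"roll":0,"jaw":1},{"xyz":[0.08,-0.033,-0.06],"roll":0,"jaw":1},{"xyz":[0.12,-0.05,-0.066],"roll":0,"jaw":1},{"xyz":[0.16,-0.066,-0.066],"roll":0,"jaw":1},{"xyz":[0.195,-0.08,-0.066],"roll":0,"jaw":1},{"xyz":[0.21,-0.087,-0.066],"roll":0,"jaw":1},{"xyz":[0.212,-0.087,-0.066],"roll":0,"jaw":1}]'
python3 -c "
from h import *
go(649.1,145.5,47,18.3)"
```

```text
time_s: 5.2
ee_pos: [650.4, 146.0, 119.3]
ee_rot: [-180.0, 0.1, 18.5]
force: [-0.3, -0.2, -0.4]
gripper_width: 60.3
shift mm [-1.3  0.1 72.3] roll 0.2 now [650.4 146.  119.3] [-1.800e+02  5.000e-02  1.848e+01] w 60.3 t 5.2 F [-0.3 -0.2 -0.4]
```

```bash
python3 -m pendant '[{"xyz":[-0.001,0,0.01],"roll":0,"jaw":1},{"xyz":[-0.001,0,0.03],"roll":0,"jaw":1},{"xyz":[-0.001,0,0.05],"roll":0,"jaw":1},{"xyz":[-0.001,0,0.064],"roll":0,"jaw":1},{"xyz":[-0.001,0,0.07],"roll":0,"jaw":1},{"xyz":[-0.001,0,0.072],"roll":0,"jaw":1},{"xyz":[-0.001,0,0.073],"roll":0,"jaw":1},{"xyz":[-0.001,0,0.074],"roll":0,"jaw":1}]'
python3 -c "
from h import *
go(649.1,145.5,46,18.3)"
```

```text
time_s: 6.2
ee_pos: [649.6, 145.1, 46.5]
ee_rot: [180.0, -0.1, 18.4]
force: [0.1, 0.9, -1.4]
gripper_width: 60.0
shift mm [-0.4 -0.5  0.5] roll 0.1 now [649.6 145.1  46.5] [ 1.7999e+02 -7.0000e-02  1.8420e+01] w 60.0 t 6.2 F [ 0.1  0.9 -1.4]
```

```bash
python3 -m pendant '[{"xyz":[0,0,0.001],"roll":0,"jaw":1},{"xyz":[0,0,0.001],"roll":0,"jaw":0.8},{"xyz":[0,0,0.001],"roll":0,"jaw":0.3},{"xyz":[0,0,0.001],"roll":0,"jaw":0},{"xyz":[0,0,0.001],"roll":0,"jaw":0},{"xyz":[0,0,-0.01],"roll":0,"jaw":0},{"xyz":[0,0,-0.04],"roll":0,"jaw":0},{"xyz":[0,0,-0.08],"roll":0,"jaw":0}]'
python3 -c "
from h import *
go(433.5,104,140,18.3)"
```

```text
time_s: 7.2
ee_pos: [648.8, 144.9, 126.6]
ee_rot: [-180.0, 0.1, 18.4]
force: [0.7, -0.7, -0.2]
gripper_width: 91.2
shift mm [-217.2  -29.2  -13. ] roll 0.1 now [648.8 144.9 126.6] [-1.800e+02  9.000e-02  1.842e+01] w 91.2 t 7.2 F [ 0.7 -0.7 -0.2]
```

```bash
python3 -m pendant '[{"xyz":[-0.01,-0.001,-0.01],"roll":0,"jaw":0},{"xyz":[-0.04,-0.005,-0.013],"roll":0,"jaw":0},{"xyz":[-0.08,-0.01,-0.013],"roll":0,"jaw":0},{"xyz":[-0.125,-0.016,-0.013],"roll":0,"jaw":0},{"xyz":[-0.17,-0.022,-0.013],"roll":0,"jaw":0},{"xyz":[-0.2,-0.027,-0.013],"roll":0,"jaw":0},{"xyz":[-0.215,-0.029,-0.013],"roll":0,"jaw":0},{"xyz":[-0.217,-0.029,-0.013],"roll":0,"jaw":0}]'
cat >> h.py <<'E'
PT={'Pblack':(617.2,236.5),'Pb1':(647.3,146.5),'Pb2':(677.1,56.4),'Pred':(706.9,-33.9)} # line fit, top frame
PT={k:np.array([662.05,101.55])+o*np.array([.314,-.9494]) for k,o in zip(PT,(-142.5,-47.5,47.5,142.5))}
def look(tag,items):
    p,d=env.grab_frame('top');cv2.imwrite(f'pics/top{tag}.png',cv2.resize(p[110:300,140:360],None,fx=3,fy=3));P=cloud('top',d)
    ps,ds=env.grab_frame('side');cv2.imwrite(f'pics/side{tag}.png',cv2.resize(ps[100:280,120:380],None,fx=3,fy=3))
    for pad,h in items:
        a=disc('top',P,PT[pad],h+21,tol=8);e=a[0]-PT[pad];c=np.array(a[1][0])-PT[pad]
        print(pad,'err world',np.round(e,1),np.round(c,1),'r',round(a[1][1],1),'n',a[2])
    return P
E
python3 -c "
from h import *
P=look('2',[('Pb1',70)])
go(433.5,104,35,18.3)"
```

```text
time_s: 8.2
ee_pos: [433.7, 103.9, 139.0]
ee_rot: [180.0, -0.0, 18.4]
force: [1.0, -0.3, 0.1]
gripper_width: 91.0
Pb1 err world [-0.9 -1.4] [ 0.5 -1.6] r 30.7 n 349
shift mm [ -1.7  -0.5 104.1] roll 0.1 now [435.1 104.1 139.1] [ 1.7999e+02 -7.0000e-02  1.8410e+01] w 90.9 t 8.3 F [ 0.4 -0.3 -0.3]
```

View pics/top2.png

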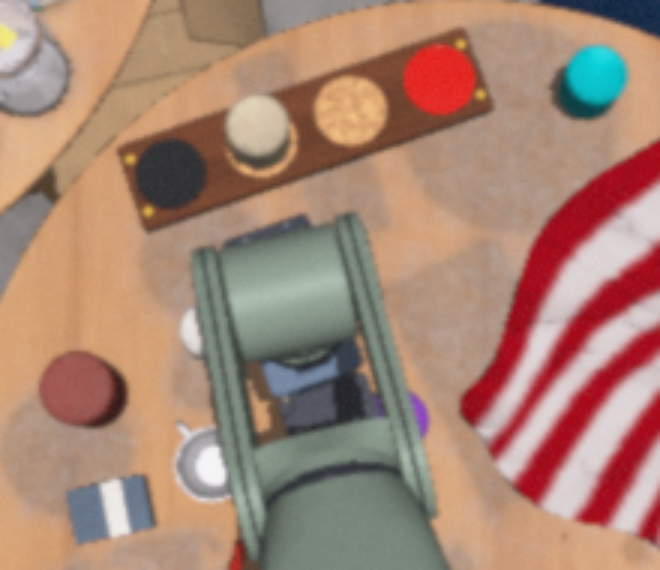

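The tan tin stands upright on the brown pad next to black, at crop (258,128), about 2 mm from its centre. The red, black and second brown pads are free. Next is the green tin.

```bash
python3 -m pendant '[{"xyz":[-0.001,0,0.01],"roll":0,"jaw":0},{"xyz":[-0.001,0,0.03],"roll":0,"jaw":0},{"xyz":[-0.001,0,0.055],"roll":0,"jaw":0},{"xyz":[-0.001,0,0.08],"roll":0,"jaw":0},{"xyz":[-0.001,0,0.097],"roll":0,"jaw":0},{"xyz":[-0.001,0,0.104],"roll":0,"jaw":0},{"xyz":[-0.001,0,0.104],"roll":0,"jaw":0},{"xyz":[-0.001,0,0.104],"roll":0,"jaw":0.2}]'
python3 -c "
from h import *
go(433.5,104,35,18.3)"
python3 -m pendant '[{"xyz":[0,0,0],"roll":0,"jaw":0.4},{"xyz":[0,0,0],"roll":0,"jaw":1},{"xyz":[0,0,0],"roll":0,"jaw":1},{"xyz":[0,0,0],"roll":0,"jaw":1},{"xyz":[0,0,0],"roll":0,"jaw":1},{"xyz":[0,0,-0.01],"roll":0,"jaw":1},{"xyz":[0,0,-0.035],"roll":0,"jaw":1},{"xyz":[0,0,-0.07],"roll":0,"jaw":1}]' 15
python3 -c "
from h import *
go(679,55.5,135,18.3)"
```

```text
time_s: 9.3
ee_pos: [433.9, 103.8, 35.3]
ee_rot: [180.0, -0.1, 18.4]
force: [-0.5, 0.3, 0.3]
gripper_width: 83.6
shift mm [-0.3 -0.3  0.3] roll 0.1 now [433.9 103.8  35.3] [ 1.7999e+02 -7.0000e-02  1.8420e+01] w 83.6 t 9.3 F [-0.5  0.3  0.3]
time_s: 10.3
ee_pos: [432.0, 103.4, 105.1]
ee_rot: [-180.0, 0.2, 18.4]
force: [0.5, -0.9, -2.0]
gripper_width: 64.0
shift mm [219.1 123.5 -30.7] roll 0.1 now [432.  103.4 105.1] [-179.98    0.19   18.42] w 64.0 t 10.3 F [ 0.5 -0.9 -2. ]
```

```bash
python3 -m pendant '[{"xyz":[0.01,0.006,-0.015],"roll":0,"jaw":1},{"xyz":[0.04,0.023,-0.027],"roll":0,"jaw":1},{"xyz":[0.08,0.045,-0.03],"roll":0,"jaw":1},{"xyz":[0.12,0.068,-0.03],"roll":0,"jaw":1},{"xyz":[0.16,0.09,-0.03],"roll":0,"jaw":1},{"xyz":[0.195,0.11,-0.03],"roll":0,"jaw":1},{"xyz":[0.214,0.121,-0.03],"roll":0,"jaw":1},{"xyz":[0.218,0.123,-0.03],"roll":0,"jaw":1}]'
python3 -c "
from h import *
go(679,55.5,57,18.3)"
```

```text
time_s: 11.3
ee_pos: [679.3, 55.4, 134.1]
ee_rot: [-180.0, 0.1, 18.4]
force: [0.3, 0.1, -1.5]
gripper_width: 64.1
shift mm [-0.2 -0.2 77.1] roll 0.1 now [679.3  55.4 134.1] [-1.7999e+02  8.0000e-02  1.8380e+01] w 64.1 t 11.3 F [ 0.3  0.1 -1.5]
```

```bash
python3 -m pendant '[{"xyz":[0,0,0.01],"roll":0,"jaw":1},{"xyz":[0,0,0.03],"roll":0,"jaw":1},{"xyz":[0,0,0.052],"roll":0,"jaw":1},{"xyz":[0,0,0.068],"roll":0,"jaw":1},{"xyz":[0,0,0.074],"roll":0,"jaw":1},{"xyz":[0,0,0.076],"roll":0,"jaw":1},{"xyz":[0,0,0.077],"roll":0,"jaw":1},{"xyz":[0,0,0.078],"roll":0,"jaw":1}]'
python3 -m pendant '[{"xyz":[0,0,0.001],"roll":0,"jaw":1},{"xyz":[0,0,0.001],"roll":0,"jaw":0.8},{"xyz":[0,0,0.001],"roll":0,"jaw":0.3},{"xyz":[0,0,0.001],"roll":0,"jaw":0},{"xyz":[0,0,0.001],"roll":0,"jaw":0},{"xyz":[0,0,-0.01],"roll":0,"jaw":0},{"xyz":[0,0,-0.04],"roll":0,"jaw":0},{"xyz":[0,0,-0.09],"roll":0,"jaw":0}]'
python3 -c "
from h import *
go(403.5,311.5,160,18.3)"
```

```text
time_s: 12.3
ee_pos: [679.4, 55.8, 57.6]
ee_rot: [180.0, -0.1, 18.4]
force: [0.1, -0.3, -2.3]
gripper_width: 64.2
time_s: 13.3
ee_pos: [677.9, 55.8, 146.7]
ee_rot: [-180.0, 0.2, 18.4]
force: [0.6, -0.6, -0.1]
gripper_width: 91.3
shift mm [-179.6 -329.4  -12.4] roll 0.1 now [677.9  55.8 146.7] [-179.95    0.21   18.42] w 91.3 t 13.3 F [ 0.6 -0.6 -0.1]
```

```bash
python3 -m pendant '[{"xyz":[-0.011,-0.02,-0.012],"roll":0,"jaw":0},{"xyz":[-0.036,-0.066,-0.012],"roll":0,"jaw":0},{"xyz":[-0.065,-0.119,-0.012],"roll":0,"jaw":0},{"xyz":[-0.094,-0.172,-0.012],"roll":0,"jaw":0},{"xyz":[-0.123,-0.226,-0.012],"roll":0,"jaw":0},{"xyz":[-0.152,-0.279,-0.012],"roll":0,"jaw":0},{"xyz":[-0.173,-0.317,-0.012],"roll":0,"jaw":0},{"xyz":[-0.179,-0.329,-0.012],"roll":0,"jaw":0}]'
python3 -c "
from h import *
P=look('3',[('Pb1',70),('Pb2',85)])
go(403.5,311.5,45,18.3)"
```

```text
time_s: 14.3
ee_pos: [402.4, 312.5, 158.8]
ee_rot: [180.0, 0.1, 18.6]
force: [0.5, -0.3, -0.3]
gripper_width: 91.4
Pb1 err world [-0.8 -1.4] [-0.1 -0.6] r 31.0 n 347
Pb2 err world [-1.9  1.7] [-0.8  1.7] r 32.6 n 397
shift mm [ -0.6   0.2 113.9] roll 0.3 now [404.  311.9 158.9] [1.7998e+02 1.0000e-02 1.8560e+01] w 91.2 t 14.4 F [-0.1 -0.3  0.1]
```

View pics/top3.png

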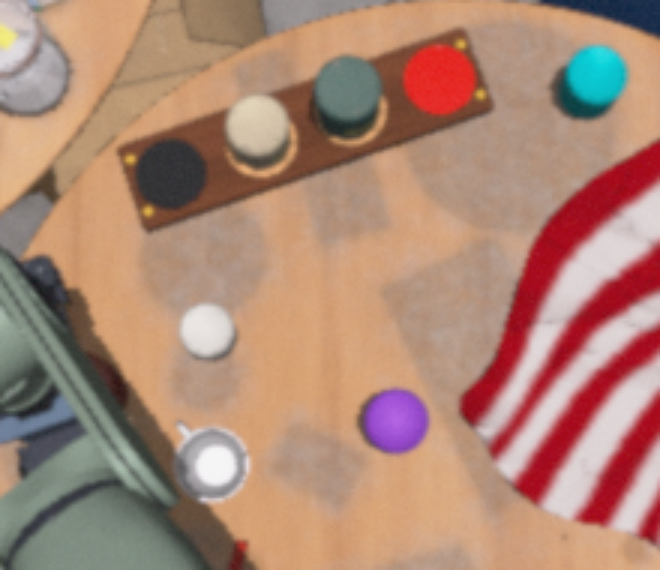

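Green stands on its pad at crop (348,92), about 2.5 mm off centre, and tan has not moved. Now the red tin.

```bash
python3 -m pendant '[{"xyz":[0,0,0.01],"roll":0,"jaw":0},{"xyz":[0,0,0.03],"roll":0,"jaw":0},{"xyz":[0,0,0.055],"roll":0,"jaw":0},{"xyz":[0,0,0.08],"roll":0,"jaw":0},{"xyz":[0,0,0.1],"roll":0,"jaw":0},{"xyz":[0,0,0.111],"roll":0,"jaw":0},{"xyz":[0,0,0.114],"roll":0,"jaw":0},{"xyz":[0,0,0.114],"roll":0,"jaw":0}]'
python3 -c "
from h import *
go(403.5,311.5,45,18.3)"
python3 -m pendant '[{"xyz":[0,0,0],"roll":0,"jaw":0.2},{"xyz":[0,0,0],"roll":0,"jaw":1},{"xyz":[0,0,0],"roll":0,"jaw":1},{"xyz":[0,0,0],"roll":0,"jaw":1},{"xyz":[0,0,0],"roll":0,"jaw":1},{"xyz":[0,0,-0.01],"roll":0,"jaw":1},{"xyz":[0,0,-0.04],"roll":0,"jaw":1},{"xyz":[0,0,-0.08],"roll":0,"jaw":1}]' 15
python3 -c "
from h import *
go(709,-35,185,18.3)"
```

```text
time_s: 15.4
ee_pos: [405.7, 311.4, 45.1]
ee_rot: [-180.0, -0.0, 18.4]
force: [-0.2, -0.2, -0.1]
gripper_width: 91.6
shift mm [-2.  -0.8  0.1] roll 0.1 now [405.7 311.4  45.1] [-1.800e+02 -3.000e-02  1.839e+01] w 91.6 t 15.4 F [-0.2 -0.2 -0.1]
time_s: 16.4
ee_pos: [404.5, 310.9, 125.1]
ee_rot: [179.9, 0.2, 18.4]
force: [1.3, -0.0, -1.6]
gripper_width: 68.2
shift mm [179.5 424.4 -60. ] roll 0.1 now [404.5 310.9 125.1] [1.7994e+02 1.5000e-01 1.8420e+01] w 68.2 t 16.4 F [ 1.3 -0.  -1.6]
```

```bash
python3 -m pendant '[{"xyz":[0.005,0.012,-0.025],"roll":0,"jaw":1},{"xyz":[0.018,0.043,-0.05],"roll":0,"jaw":1},{"xyz":[0.035,0.083,-0.06],"roll":0,"jaw":1},{"xyz":[0.055,0.13,-0.06],"roll":0,"jaw":1},{"xyz":[0.075,0.177,-0.06],"roll":0,"jaw":1},{"xyz":[0.095,0.225,-0.06],"roll":0,"jaw":1},{"xyz":[0.112,0.265,-0.06],"roll":0,"jaw":1},{"xyz":[0.12,0.284,-0.06],"roll":0,"jaw":1}]'
python3 -c "
from h import *
go(709,-35,120,18.3)"
```

```text
time_s: 17.4
ee_pos: [609.7, 78.1, 184.7]
ee_rot: [180.0, 0.0, 18.3]
force: [0.0, 0.7, -1.8]
gripper_width: 68.4
shift mm [ 58.8 138.5  64.7] roll -0.0 now [609.7  78.1 184.7] [1.7999e+02 2.0000e-02 1.8300e+01] w 68.4 t 17.4 F [ 0.   0.7 -1.8]
```

```bash
python3 -m pendant '[{"xyz":[0.008,0.018,0],"roll":0,"jaw":1},{"xyz":[0.023,0.054,0],"roll":0,"jaw":1},{"xyz":[0.04,0.094,0],"roll":0,"jaw":1},{"xyz":[0.053,0.125,0],"roll":0,"jaw":1},{"xyz":[0.059,0.138,0.01],"roll":0,"jaw":1},{"xyz":[0.059,0.138,0.03],"roll":0,"jaw":1},{"xyz":[0.059,0.138,0.055],"roll":0,"jaw":1},{"xyz":[0.059,0.138,0.065],"roll":0,"jaw":1}]'
python3 -c "
from h import *
go(709,-35,67.5,18.3)"
```

```text
time_s: 18.4
ee_pos: [706.5, -31.1, 117.6]
ee_rot: [-179.9, 0.2, 18.5]
force: [-0.7, -0.5, -0.6]
gripper_width: 68.3
shift mm [ 1.3  4.6 50.1] roll 0.2 now [706.5 -31.1 117.6] [-179.88    0.24   18.48] w 68.3 t 18.4 F [-0.7 -0.5 -0.6]
```

```bash
python3 -m pendant '[{"xyz":[0,0,0.005],"roll":0,"jaw":1},{"xyz":[0,0,0.01],"roll":0,"jaw":1},{"xyz":[0,0,0.015],"roll":0,"jaw":1},{"xyz":[0,0,0.02],"roll":0,"jaw":1},{"xyz":[0,0,0.025],"roll":0,"jaw":1},{"xyz":[0,0,0.03],"roll":0,"jaw":1},{"xyz":[0,0,0.03],"roll":0,"jaw":1},{"xyz":[0,0,0.03],"roll":0,"jaw":1}]'
python3 -c "
from h import *
go(709,-35,67.5,18.3)"
```

```text
time_s: 19.4
ee_pos: [708.5, -32.5, 90.1]
ee_rot: [180.0, -0.0, 18.4]
force: [0.2, 1.5, -1.1]
gripper_width: 68.6
shift mm [-0.3  2.6 22.6] roll 0.1 now [708.5 -32.5  90.1] [ 1.7999e+02 -1.0000e-02  1.8420e+01] w 68.6 t 19.4 F [ 0.2  1.5 -1.1]
```

```bash
python3 -m pendant '[{"xyz":[0,0.001,0.005],"roll":0,"jaw":1},{"xyz":[0,0.002,0.012],"roll":0,"jaw":1},{"xyz":[0,0.002,0.017],"roll":0,"jaw":1},{"xyz":[0,0.002,0.02],"roll":0,"jaw":1},{"xyz":[0,0.002,0.021],"roll":0,"jaw":1},{"xyz":[0,0.002,0.022],"roll":0,"jaw":1},{"xyz":[0,0.002,0.023],"roll":0,"jaw":1},{"xyz":[0,0.002,0.023],"roll":0,"jaw":1}]'
python3 -c "
from h import *
go(709,-35,66.5,18.3)"
```

```text
time_s: 20.4
ee_pos: [709.0, -34.3, 67.0]
ee_rot: [180.0, -0.0, 18.4]
force: [0.6, 0.2, -1.7]
gripper_width: 68.0
shift mm [-0.2  0.7  0.5] roll 0.1 now [709.  -34.3  67. ] [179.99  -0.    18.42] w 68.0 t 20.4 F [ 0.6  0.2 -1.7]
```

```bash
python3 -m pendant '[{"xyz":[0,0,0.001],"roll":0,"jaw":1},{"xyz":[0,0,0.001],"roll":0,"jaw":0.8},{"xyz":[0,0,0.001],"roll":0,"jaw":0.3},{"xyz":[0,0,0.001],"roll":0,"jaw":0},{"xyz":[0,0,0.001],"roll":0,"jaw":0},{"xyz":[0,0,-0.01],"roll":0,"jaw":0},{"xyz":[0,0,-0.05],"roll":0,"jaw":0},{"xyz":[0,0,-0.1],"roll":0,"jaw":0}]'
python3 -c "
from h import *
go(458,197,170,18.3)"
```

```text
time_s: 21.4
ee_pos: [708.4, -34.3, 167.6]
ee_rot: [-180.0, 0.1, 18.4]
force: [0.8, -1.1, -0.2]
gripper_width: 91.0
shift mm [-164.6 -298.5   -1.9] roll 0.1 now [708.4 -34.3 167.6] [-1.7996e+02  1.0000e-01  1.8420e+01] w 91.0 t 21.4 F [ 0.8 -1.1 -0.2]
```

```bash
python3 -m pendant '[{"xyz":[-0.01,-0.018,0],"roll":0,"jaw":0},{"xyz":[-0.032,-0.058,0],"roll":0,"jaw":0},{"xyz":[-0.06,-0.109,0],"roll":0,"jaw":0},{"xyz":[-0.088,-0.16,0],"roll":0,"jaw":0},{"xyz":[-0.116,-0.21,0],"roll":0,"jaw":0},{"xyz":[-0.144,-0.261,0],"roll":0,"jaw":0},{"xyz":[-0.16,-0.29,0],"roll":0,"jaw":0},{"xyz":[-0.165,-0.298,0],"roll":0,"jaw":0}]'
python3 -c "
from h import *
P=look('4',[('Pb1',70),('Pb2',85),('Pred',100)])
go(458,197,18,18.3)"
```

```text
time_s: 22.4
ee_pos: [457.2, 197.4, 167.9]
ee_rot: [180.0, -0.1, 18.6]
force: [-0.1, -0.6, 0.3]
gripper_width: 91.0
Pb1 err world [-0.8 -1.3] [ 0.4 -0.9] r 30.8 n 350
Pb2 err world [-1.9  1.6] [-0.9  1.7] r 32.3 n 394
Pred err world [-1.8  2.8] [-0.8  3. ] r 35.3 n 455
shift mm [ -0.5  -0.5 149.7] roll 0.2 now [458.4 196.7 167.7] [ 1.7998e+02 -9.0000e-02  1.8490e+01] w 91.3 t 22.5 F [-0.3 -0.4 -0.4]
```

View pics/top4.png

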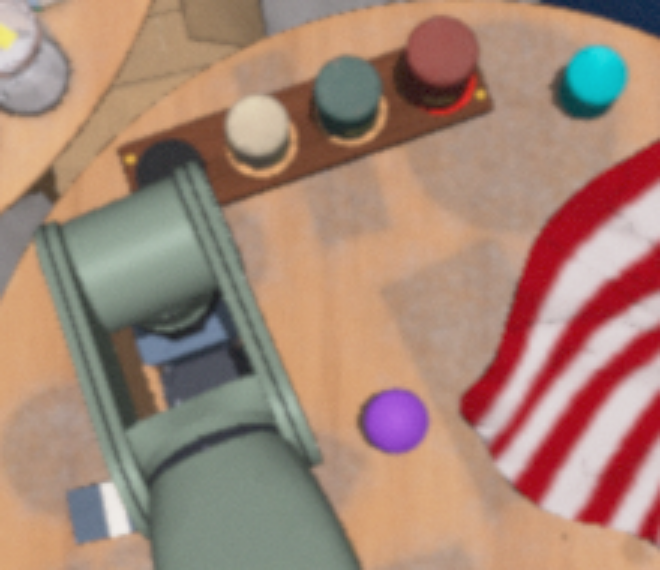

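Red stands on the red pad at crop (442,52), about 3 mm off centre. The pale tin is last.

```bash
python3 -m pendant '[{"xyz":[0,0,0.012],"roll":0,"jaw":0},{"xyz":[0,0,0.04],"roll":0,"jaw":0},{"xyz":[0,0,0.075],"roll":0,"jaw":0},{"xyz":[0,0,0.11],"roll":0,"jaw":0},{"xyz":[0,0,0.135],"roll":0,"jaw":0},{"xyz":[0,0,0.147],"roll":0,"jaw":0},{"xyz":[0,0,0.15],"roll":0,"jaw":0},{"xyz":[0,0,0.15],"roll":0,"jaw":0}]'
python3 -c "
from h import *
go(458,197,18,18.3)"
python3 -m pendant '[{"xyz":[0,0,0],"roll":0,"jaw":0.4},{"xyz":[0,0,0],"roll":0,"jaw":1},{"xyz":[0,0,0],"roll":0,"jaw":1},{"xyz":[0,0,0],"roll":0,"jaw":1},{"xyz":[0,0,0],"roll":0,"jaw":1},{"xyz":[0,0,0],"roll":0,"jaw":1},{"xyz":[0,0,-0.01],"roll":0,"jaw":1},{"xyz":[0,0,-0.04],"roll":0,"jaw":1}]' 15
python3 -c "
from h import *
go(619.3,235.5,120,18.3)"
```

```text
time_s: 23.5
ee_pos: [459.0, 196.3, 17.3]
ee_rot: [180.0, -0.1, 18.4]
force: [-0.2, -0.1, 0.0]
gripper_width: 91.4
shift mm [-0.7 -1.  -0.7] roll 0.1 now [459.  196.3  17.3] [ 1.800e+02 -6.000e-02  1.839e+01] w 91.4 t 23.5 F [-0.2 -0.1  0. ]
time_s: 24.5
ee_pos: [456.9, 195.7, 56.4]
ee_rot: [180.0, 0.3, 18.4]
force: [-0.2, -0.5, -1.4]
gripper_width: 52.2
shift mm [166.4  13.6 -64.4] roll 0.1 now [456.9 195.7  56.4] [179.98   0.25  18.42] w 52.2 t 24.5 F [-0.2 -0.5 -1.4]
```

```bash
python3 -m pendant '[{"xyz":[0.005,0,-0.02],"roll":0,"jaw":1},{"xyz":[0.025,0.002,-0.045],"roll":0,"jaw":1},{"xyz":[0.055,0.004,-0.06],"roll":0,"jaw":1},{"xyz":[0.09,0.007,-0.064],"roll":0,"jaw":1},{"xyz":[0.125,0.01,-0.064],"roll":0,"jaw":1},{"xyz":[0.152,0.012,-0.064],"roll":0,"jaw":1},{"xyz":[0.164,0.013,-0.064],"roll":0,"jaw":1},{"xyz":[0.165,0.013,-0.064],"roll":0,"jaw":1}]'
python3 -c "
from h import *
go(619.3,235.5,40,18.3)"
```

```text
time_s: 25.5
ee_pos: [618.6, 235.9, 120.6]
ee_rot: [180.0, 0.1, 18.4]
force: [-0.5, -0.5, -1.6]
gripper_width: 52.1
shift mm [ 0.6  0.6 80.6] roll 0.1 now [618.6 235.9 120.6] [1.7999e+02 8.0000e-02 1.8410e+01] w 52.1 t 25.5 F [-0.5 -0.5 -1.6]
```

```bash
python3 -m pendant '[{"xyz":[0,0,0.01],"roll":0,"jaw":1},{"xyz":[0,0,0.03],"roll":0,"jaw":1},{"xyz":[0,0,0.052],"roll":0,"jaw":1},{"xyz":[0,0,0.068],"roll":0,"jaw":1},{"xyz":[0,0,0.076],"roll":0,"jaw":1},{"xyz":[0,0,0.079],"roll":0,"jaw":1},{"xyz":[0,0,0.08],"roll":0,"jaw":1},{"xyz":[0,0,0.081],"roll":0,"jaw":1}]'
python3 -c "
from h import *
go(619.3,235.5,39,18.3)"
```

```text
time_s: 26.5
ee_pos: [619.4, 236.2, 40.6]
ee_rot: [180.0, -0.1, 18.4]
force: [-0.0, 0.1, -2.1]
gripper_width: 52.4
shift mm [-0.3  0.7  1.6] roll 0.1 now [619.4 236.2  40.6] [ 1.800e+02 -8.000e-02  1.841e+01] w 52.4 t 26.5 F [-0.   0.1 -2.1]
```

```bash
python3 -m pendant '[{"xyz":[0,0.001,0.001],"roll":0,"jaw":1},{"xyz":[0,0.001,0.002],"roll":0,"jaw":1},{"xyz":[0,0.001,0.002],"roll":0,"jaw":0.8},{"xyz":[0,0.001,0.002],"roll":0,"jaw":0.3},{"xyz":[0,0.001,0.002],"roll":0,"jaw":0},{"xyz":[0,0.001,0.002],"roll":0,"jaw":0},{"xyz":[0,0.001,-0.03],"roll":0,"jaw":0},{"xyz":[0,0.001,-0.08],"roll":0,"jaw":0}]'
python3 -m pendant '[{"xyz":[-0.01,0.01,-0.02],"roll":0,"jaw":0},{"xyz":[-0.035,0.035,-0.04],"roll":0,"jaw":0},{"xyz":[-0.07,0.07,-0.05],"roll":0,"jaw":0},{"xyz":[-0.105,0.105,-0.06],"roll":0,"jaw":0},{"xyz":[-0.14,0.14,-0.06],"roll":0,"jaw":0},{"xyz":[-0.175,0.175,-0.06],"roll":0,"jaw":0},{"xyz":[-0.195,0.195,-0.06],"roll":0,"jaw":0},{"xyz":[-0.2,0.2,-0.06],"roll":0,"jaw":0}]'
python3 -c "
from h import *
P=look('5',[('Pblack',60),('Pb1',70),('Pb2',85),('Pred',100)])
for k in('cup','soap'):print(k,disc('top',P,ray('top',*TOP[k]),TOP[k][1])[0])
go(458,197,18,18.3)"
```

```text
time_s: 27.5
ee_pos: [618.0, 234.7, 118.9]
ee_rot: [180.0, 0.3, 18.4]
force: [0.6, 0.0, 0.4]
gripper_width: 91.1
time_s: 28.5
ee_pos: [490.9, -19.2, 179.4]
ee_rot: [-180.0, 0.1, 18.3]
force: [-0.2, 0.7, 0.6]
gripper_width: 91.4
Pblack err world [-1.4  0.3] [-0.9  0.8] r 26.4 n 257
Pb1 err world [-0.7 -1.3] [ 0.4 -0.7] r 30.8 n 347
Pb2 err world [-1.6  1.7] [-0.6  1.9] r 32.4 n 392
Pred err world [-2.2  3.1] [-1.3  3.2] r 35.3 n 462
cup [345.44607573 204.70675311]
soap [290.91008711 295.06156413]
shift mm [  35.4 -214.9  161.7] roll 0.0 now [492.1 -18.2 179.6] [-1.7998e+02  3.0000e-02  1.8340e+01] w 90.8 t 28.6 F [ 0.7  0.5 -0.5]
```

View pics/top5.png

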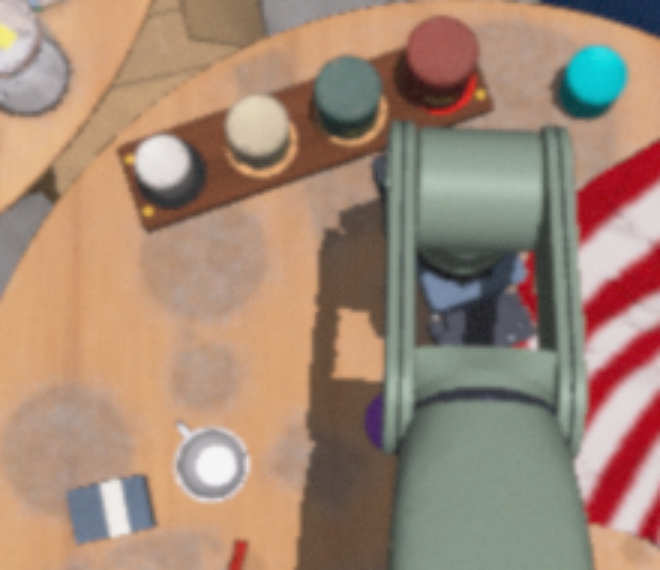

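View pics/side5.png

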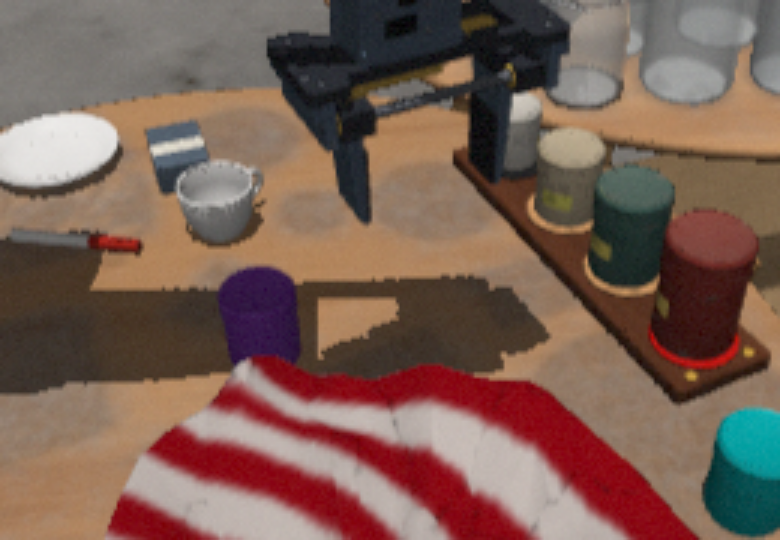

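All four tins stand upright on the correct pads. The cup reads 13 mm away from its first measurement, so I'll compare its pixels before and after, then hand in.

```bash
python3 - <<'E'
from h import *
a=cv2.resize(cv2.imread('pics/side0.png')[100:280,120:380],None,fx=3,fy=3);b=cv2.imread('pics/side5.png')
for n,(x0,x1,y0,y1) in dict(cup=(165,270,150,250),soap=(140,215,115,195)).items():
    m=cv2.matchTemplate(b[y0-30:y1+30,x0-30:x1+30],a[y0:y1,x0:x1],cv2.TM_CCOEFF_NORMED);_,v,_,l=cv2.minMaxLoc(m);print(n,'shift px(x3)',l[0]-30,l[1]-30,round(v,3))
s=env.state();print(np.round(s["qvel"],2)); print(env.job_done())
E
```

```text
cup shift px(x3) 0 0 0.966
soap shift px(x3) 0 0 0.999
[ 1.55  0.73 -1.28  0.6  -0.18  0.38]
the job is handed in; nothing more can be done
None
```

I placed all four tins on the strip and handed the job in at about 28.6 s of the 104 s allowed. Red is on the red pad, green on the brown pad next to it, tan on the brown pad next to black, and pale on the black pad.

- **Tin positions:** the last top-camera check put the tins off their pad centres by about 1.5 mm (pale), 1.5 mm (tan), 2.3 mm (green) and 3.8 mm (red). The limit is 12 mm. The last pictures show all four upright and released, with the gripper well clear.
- **Cup and soap:** one check disagreed. The height-based reading of the cup's rim moved about 13 mm between the first and last pictures. It used only small, differing parts of the thin rim, so I don't trust it. Comparing the side pictures directly showed no shift for the cup or the soap, and the soap's measured position was also unchanged.
- **Camera disagreement:** the two cameras differed by about 4–6 mm in absolute position. I aimed at the average and judged placement by where each tin sat relative to its pad in the top view.

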